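Start a drying run on the bench dryer

ROBOT

A 6-joint arm with a two-finger parallel gripper is mounted at the origin on the work surface. World frame = base frame: x ahead of the robot, y to its left, z up, the work surface at z = 0. Lengths are in mm, angles in rad, forces in N, time in s.
With the tool pointing down it reaches from about 350 to 775 mm from the base axis. Payload 7.3 kg.
Tool frame: the origin (TCP) lies between the finger pads; the fingertips stand tcp_to_tips ahead of it and the grasp point (between the pads) lies 5 mm behind it (tcp_to_tips is the distance from the TCP to the fingertips, in mm); z points along the fingers, x is the direction in which the jaws open and shut, and the axes are right-handed (so a half turn about z gives the same grasp; the last joint's range is limited). The gripper opens to 92 mm and grips with 3 to 60 N. Pads are 19 mm wide; open, the fingers measure 130 mm over their backs; the gripper's body (75 mm by 190 mm) begins 47 mm behind the grasp point.
Start: joints at [0.989, 0.342, 1.524, -0, 1.275, -0.146], TCP at [221.609, 475.955, 240.741] pointing down, gripper open.
Joint ranges: [-2.53, 2.53], [-0.77, 2.02], [0.04, 2.7], [-1, 4.14], [0.28, 2.66], [-3.11, 3.11]. Speed limits (rad/s): [2.57, 2.57, 3.14, 3.14, 3.14, 3.14].

INTERFACE

Orientations are given as [roll, pitch, yaw] about the fixed x, y, z axes, in that order (R = Rz(yaw) Ry(pitch) Rx(roll)).
In Python, from plant import * gives the robot as it stands.
- The arm moves only by the tool drive_tool, never from a script. Its argument "deltas" is a list of rows, each an object of numbers: "hand": the gripper's target within -1 to 1 (shut at 1, half-way at 0, fully open at -1); "tx", "ty", "tz": the shift along the tool's x, y, z each as a share of 4 cm, from -1 to 1; "wx", "wy", "wz": the turn, a rotation vector about the tool's x, y, z each as a share of 5 degrees, from -1 to 1. In form: [{"hand": .., "tx": .., "ty": .., "tz": .., "wx": .., "wy": .., "wz": ..}, ...]. A call has 1 to 20 rows; each row shifts and turns the commanded pose from where the row before left it, along the tool's axes as they then stand; what a row does not reach is not made up. A row lasts 1/12 s, in which the tool goes at most 41.7 mm and 7.16 degrees, less where a joint would pass 70% of its speed; a pose out of reach is approached as far as the arm can. A call with a number of a shift or a turn outside -1 to 1 is refused whole. A call with a gripper value outside its range is refused whole. The fingers move at their own pace and stop on an object; the grip force is fixed at half the most. Time passes only in rows, so rows that do not move let the fingers close. It gives the time, the measured TCP pose, the force and the opening at its end, in the units of the state.
- get_obs(): the state, without advancing time (a new reading comes with each control period).
- capture(name): name is "scene" or "top"; returns the picture (384x512x3 uint8, red, green, blue); there is no depth.
- camera_model(name): a dict with "fx", "fy", "cx", "cy" (pixels), "rvec" (rotation vector, rad) and "tvec" (3), from world to camera coordinates, as OpenCV has them. Camera axes: x right, y down, z forward; pixel columns grow to the right and rows downward; lengths in mm; the calibration is good to about 2 mm. A picture is of the moment at which its call begins. camera_model takes no time and is no camera call.
- close_job(): hands the job in, once; it reports no verdict.
The state is a dict: "time": time; "joint_positions": joint angles; "dq": joint speeds; "tau": joint torques, N m; "tool_pos": TCP position; "tcp_rot": TCP orientation; "contact_force": force on the tool from outside, world axes, zero at the start; "moment": the same for the moment, N m; "grip_width": finger opening in mm.
Only numpy, scipy, OpenCV 4.12 (cv2) and the standard library are available. Lean on these libraries where they do the work, as an engineer would, in place of code of your own. Each camera call takes 0.05 s, during which the arm holds its last target.

TASK

Start a drying run on the grey bench dryer, doing everything with closed fingers and in this order: push its tray fully home so that the white front is flush, press down the raised green-striped half of the rocker switch until it is fully over, press the square amber button all the way so that it stays down, then press the round green button all the way and let it come back up. Leave the red stop button alone, and do not grasp, lift or shift any of the loose things standing around.

Things in the scene. Friction and masses are not known exactly. Their poses are not given: they have to be found in the camera images.
- dryer: Fixed grey warm-air dryer, a low box 200 (x) by 290 (y) by 60 high. Origin: centre of its underside, on the table. z up; its own x points to its back (away from the robot at yaw 0), its own y to its left. The tray slides out of its -y side. Four controls stand in a row along its y on a black strip on its top, about 62 apart and about 30 in front of the middle; they stand in any order. Controls and dryer share one yaw (within 0.35 rad).
- tray_front (a point): Centre of the outer face of the tray's white front plate (172 wide along the dryer's x, 46 high, from 7 to 53 above the table, 8 thick); this point is 30 above the table. The face looks to the dryer's -y; push it towards the dryer's +y. The aluminium tray behind it carries fixed orange and white beads.
- tray (a joint): How far the tray stands out, m: 0 fully home (plate flush with the housing's side, end stop), up to 0.10; starts 0.05 to 0.09. It slides with about 2 N of friction and stays where it is left.
- rocker_on (a point): Point on the top surface of the far (dryer +x) half of the white rocker switch, in the middle of its width, 20 from the pivot; it carries a green stripe and stands raised while the switch is off, about 25 above the dryer's top. Rocker: two flat halves, each 34 long (along the dryer's x) and 34 wide, meeting in a shallow V over the pivot, in a grey frame 76 by 46, 12 high. As it is pressed home this point sinks by about 7, to 18 above the dryer's top, and the half ends level.
- rocker (a joint): Rocker angle, rad: 0 off (striped far half raised, near half level), 0.40 on at the end stop (striped half level). Friction of 0.08 N m, about 2.5 to 4 N at the finger; stays where it is left.
- amber_top (a point): Centre of the top of the square amber-yellow button, 32 by 32, in a grey frame 48 by 48; its top is 22 above the dryer's top, 10 above its frame. No spring: pressed down 6 (about 3.5 N) it stays down.
- amber (a joint): Amber button depth, m: 0 up, 0.006 fully down.
- green_top (a point): Centre of the top of the round green button, 30 across, in a round grey housing 46 across; its top is 22 above the dryer's top, 10 above its housing. Sprung: travel 6, 5 N fully down, comes back when let go.
- green (a joint): Green button depth, m: 0 up, 0.006 fully down.
- red_top (a point): Centre of the top of the round red stop button, the same size, housing and spring as the green one. To be left alone.
- red (a joint): Red button depth, m: 0 up, 0.006 fully down.
- egg_blue: Loose blue painted egg on a wooden foot, 34 across, 50 high, on the back strip of the dryer's top. Origin: centre of its underside. A bystander.
- egg_white: Loose white painted egg on a wooden foot, 34 across, 50 high, on the back strip of the dryer's top. Origin: centre of its underside. A bystander.
- egg_orange: Loose orange painted egg on a wooden foot, 34 across, 50 high, on the table close in front of the dryer. Origin: centre of its underside. A bystander.
- paint_jar: Loose closed paint jar with an orange lid, 52 across, 60 high, on the table to the right of the dryer. Origin: centre of its underside. A bystander.
- thinner_bottle: Loose white bottle with a red cap, 56 across, 130 high, on the table beyond the dryer, to the left. Origin: centre of its underside. A bystander.
- water_cup: Loose blue cup, 72 across, 80 high, on the table to the left. Origin: centre of its underside. A bystander.
- brush: Loose brush, 180 long, lying on the table near the robot, right of the middle. A bystander.
- screwdriver: Loose yellow-handled screwdriver, 160 long, lying on the table near the robot, left of the middle. A bystander.

How it is judged (in metres and radians):
On the way, in this order (a step that is already met when the one before it is completed fails the run):
1. the tray is pushed home (value of joint tray below 0.004 m), for 0.2 s.
2. the rocker is pressed over to on (value of joint rocker above 0.33 rad), for 0.2 s.
3. the amber button is pressed down (value of joint amber above 0.0045 m), for 0.2 s.
4. the green button is pressed down (value of joint green above 0.0045 m), for 0.05 s.
At the end, for the whole second after the job is handed in: The tray is home within 4 mm, the rocker is on (over 0.33 of 0.40 rad), the amber button is down (over 4.5 of 6 mm), the green and red buttons are up (within 1.5 mm), and every loose thing is within 20 mm of where it stood (value of joint tray below 0.004 m and value of joint rocker above 0.33 rad and value of joint amber above 0.0045 m and value of joint each of green, red below 0.0015 m and distance of each of egg_blue, egg_white, egg_orange, paint_jar, thinner_bottle, water_cup, brush, screwdriver from where it was at the start of the episode below 0.02 m); the robot touches nothing.
It fails at once if the rocker is switched on while the tray is out by more than 8 mm (value of joint rocker above 0.2 rad and value of joint tray above 0.008 m).
It fails at once if the amber button is pressed before the rocker is on (value of joint amber above 0.003 m and value of joint rocker below 0.3 rad).
It fails at once if the green button is pressed before the amber one is down (value of joint green above 0.003 m and value of joint amber below 0.004 m).
It fails at once if the red stop button is pressed (value of joint red above 0.003 m).
It fails at once if a loose thing is lifted, carried, knocked over or shifted by more than 20 mm (distance of any of egg_blue, egg_white, egg_orange, paint_jar, thinner_bottle, water_cup, brush, screwdriver from where it was at the start of the episode above 0.02 m or angle between any of egg_blue, egg_white, egg_orange, paint_jar, thinner_bottle, water_cup's own z axis and vertical above 0.6 rad).
It also fails if it takes over 50 s, if anything falls off the work surface, if the arm or the gripper's body presses on something with over 40 N, if the wrist force passes 120 N, or if a joint passes its speed limit or range.

## Working session

There is one attempt and no reset: what is moved stays moved. The work goes in short steps, Python scripts to look and compute and a tool call to move; the robot and the scene stay as the last step left them, time stands still between calls to the robot, and variables do not carry over. Pictures are saved under pics/ and viewed, and the job is handed in when it is done.

Besides the shell and the picture viewer there is one more tool, called after "Call:" as a command line: name --argument value ..., lists and objects as JSON in quotes. drive_tool: Moves the arm, as the interface text tells. Its arguments: {"type":"object","properties":{"deltas":{"type":"array","items":{"type":"object","properties":{"hand":{"type":"number"},"tx":{"type":"number"},"ty":{"type":"number"},"tz":{"type":"number"},"wx":{"type":"number"},"wy":{"type":"number"},"wz":{"type":"number"}}}}},"required":["deltas"]}

```bash
mkdir -p pics; ls; python3 - <<'E'
from plant import *
import cv2
for n in("scene","top"):
    im=capture(n); cv2.imwrite(f"pics/{n}0.png",cv2.resize(im[:,:,::-1],(800,600),interpolation=cv2.INTER_CUBIC)); cv2.imwrite(f"pics/{n}0_raw.png",im[:,:,::-1])
    print(camera_model(n))
print(get_obs())
E
```

```text
pics
{'fx': 395.52043439780635, 'fy': 395.52043439780635, 'cx': 257.0544370386479, 'cy': 190.44685663349037, 'rvec': array([ 1.35487662,  2.21675745, -0.92612243]), 'tvec': array([ 241.35141049, -272.31547496, 1744.03286279])}
{'fx': 364.657558738435, 'fy': 364.657558738435, 'cx': 255.8401014571305, 'cy': 194.25800355637847, 'rvec': array([ 2.11529807, -2.07215727,  0.23792782]), 'tvec': array([  7.17435995, 533.09908484, 962.12274452])}
{'time': 0.1, 'joint_positions': array([ 9.88998853e-01,  3.42659333e-01,  1.52491190e+00, -3.11836455e-05,
        1.27541370e+00, -1.45992347e-01]), 'dq': array([-0.00037102, -0.00090462, -0.0020301 ,  0.00102432,  0.00034869,
        0.00163738]), 'tau': array([ 1.41261360e-03, -4.32003093e+01, -2.44696891e+01,  7.18679396e-02,
        5.25223883e-02, -7.74030696e-05]), 'tool_pos': array([221.41642129, 475.64413055, 240.1145368 ]), 'tcp_rot': array([-3.14141961e+00,  1.38181434e-03,  1.13500042e+00]), 'contact_force': array([ 0.13939498, -0.21629447, -0.70065483]), 'moment': array([ 0.02894247,  0.00209392, -0.04141772]), 'grip_width': 91.99305519859615}
```

View pics/top0.png

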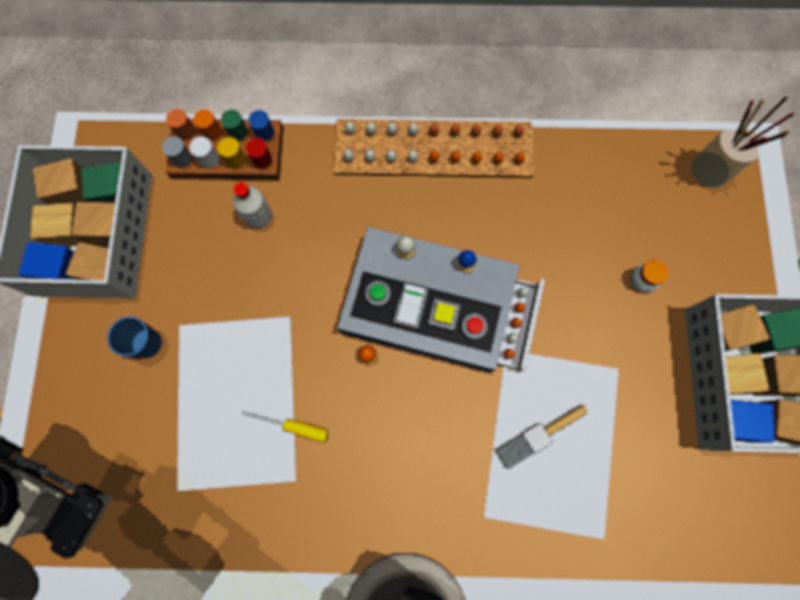

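View pics/scene0.png

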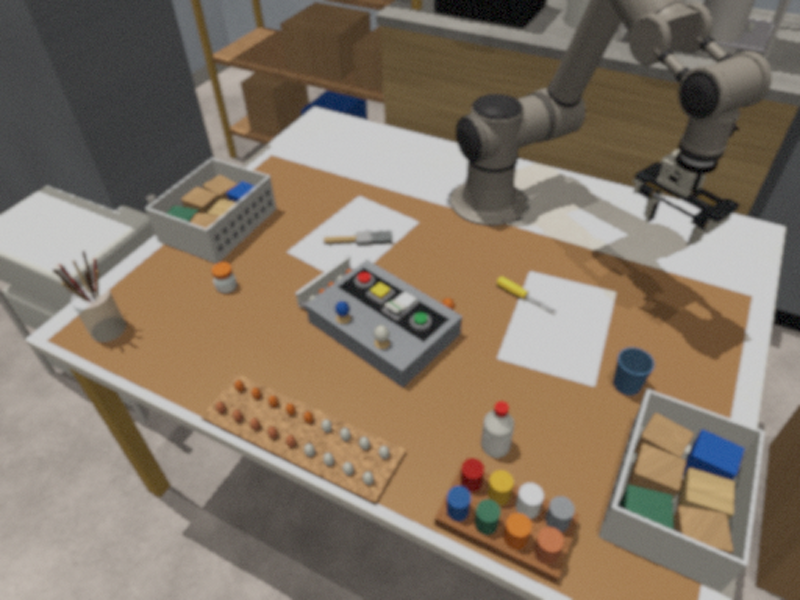

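The top view shows the dryer in the middle. From its left (+y) the controls are green (377,291), rocker (410,305), amber (444,313) and red (475,324), with the tray out to the right. I'll enlarge that part.

```bash
python3 - <<'E'
import cv2
im=cv2.imread("pics/top0_raw.png")[140:245,205:355]
cv2.imwrite("pics/crop.png",cv2.resize(im,None,fx=5.333,fy=5.333,interpolation=cv2.INTER_CUBIC))
im=cv2.imread("pics/scene0_raw.png")[155:250,180:305]
cv2.imwrite("pics/crop2.png",cv2.resize(im,None,fx=6,fy=6,interpolation=cv2.INTER_CUBIC))
E
```

```text
(no output)
```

View pics/crop.png

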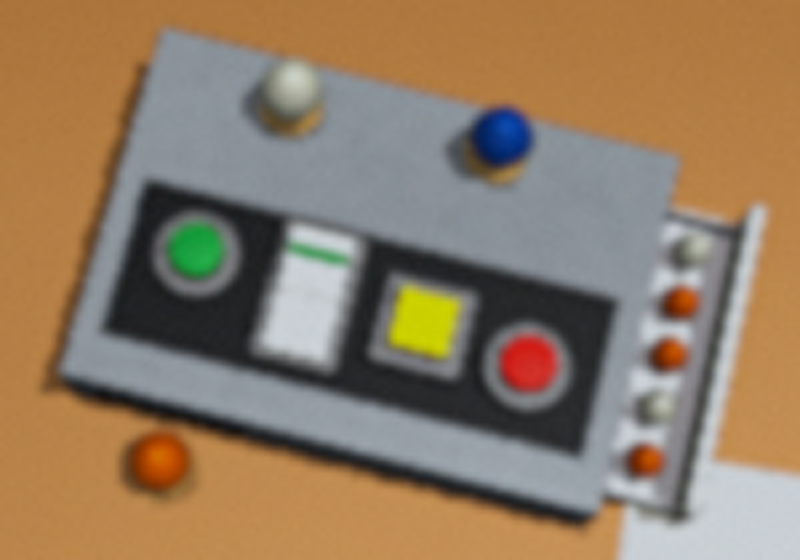

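View pics/crop2.png

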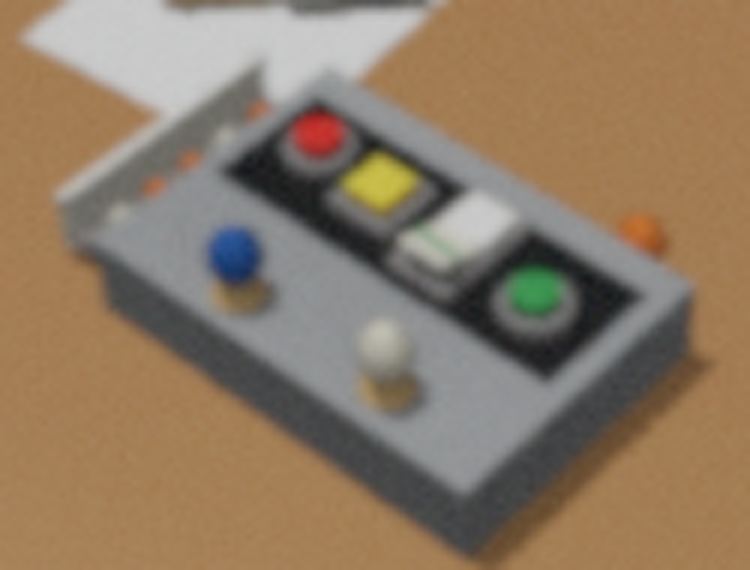

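```bash
cat > h.py <<'E'
import numpy as np,cv2
from plant import *
def ray(n,u,v,z):
    c=camera_model(n);R=cv2.Rodrigues(c["rvec"])[0];t=c["tvec"]
    d=R.T@np.array([(u-c["cx"])/c["fx"],(v-c["cy"])/c["fy"],1]);o=-R.T@t
    return o+d*(z-o[2])/d[2]
def tc(u,v,z): return ray("top",(u+.5)/5.333-.5+205,(v+.5)/5.333-.5+140,z)
def sc(u,v,z): return ray("scene",(u+.5)/6-.5+180,(v+.5)/6-.5+155,z)
E
python3 - <<'E'
from h import *
np.set_printoptions(precision=1,suppress=True)
C=[tc(165,30,60),tc(678,155,60),tc(590,515,60),tc(62,375,60)]
S=[sc(465,495,60),sc(90,240,60),sc(335,70,60),sc(692,292,60)]
print("corners top",*C,"scene",*S)
for P in(C,S):
  print("sides",[np.linalg.norm(P[i]-P[(i+1)%4]).round(1) for i in range(4)],sum(P)/4)
  ys=[np.arctan2(*((a-b)[[1,0]])) for a,b in((P[0],P[3]),(P[1],P[2]))]+[np.arctan2(-(a-b)[0],(a-b)[1]) for a,b in((P[0],P[1]),(P[3],P[2]))]
  print(ys)
for n,a,b,z in(("green",(197,250),(537,290),82),("rockstripe",(317,252),(435,245),85),("rockpivot",(308,295),(465,222),78),("amber",(425,320),(380,182),82),("red",(528,362),(319,134),82)):
  print(n,tc(*a,z),sc(*b,z))
print("plate far",tc(763,203,53),sc(60,190,53),"near",tc(692,515,53),sc(262,60,53))
for n,a,z in(("eggo",(160,460),30),("eggw",(292,88),90),("eggb",(502,135),90)):print(n,tc(*a,z))
f=800/512
for n,a,z in(("jar",(653,273),60),("brushhandleend",(585,408),5),("brushtip",(505,458),5),("bottlecap",(241,189),130),("sdr",(305,430),10),("cup",(129,336),80)):print(n,ray("top",a[0]/f,a[1]/f,z))
E
```

```text
corners top [679.1  80.4  60. ] [ 613.1 -197.4   60. ] [ 418.7 -147.    60. ] [486.4 127.8  60. ] scene [684.1  85.8  60. ] [ 616.3 -196.7   60. ] [ 423.  -142.3   60. ] [497.  133.7  60. ]
sides [np.float64(285.6), np.float64(200.9), np.float64(283.0), np.float64(198.5)] [549.3 -34.1  60. ]
[np.float64(-0.24098454104680125), np.float64(-0.2535159501103285), np.float64(-0.2330710680417178), np.float64(-0.24143512558572966)]
sides [np.float64(290.5), np.float64(200.8), np.float64(285.8), np.float64(193.2)] [555.1 -29.9  60. ]
[np.float64(-0.250981668677727), np.float64(-0.27442672330406054), np.float64(-0.23571108312921635), np.float64(-0.26186558985739694)]
green [549.6  58.1  82. ] [553.4  63.3  82. ]
rockstripe [549.   -4.2  85. ] [550.6  -2.5  85. ]
rockpivot [527.7  -0.   78. ] [520.8   0.9  78. ]
amber [514.7 -60.4  82. ] [517.3 -56.7  82. ]
red [ 493.8 -113.2   82. ] [ 497.8 -109.1   82. ]
plate far [ 589.3 -243.7   53. ] [ 584.  -241.1   53. ] near [ 420.6 -200.8   53. ] [ 428.7 -192.8   53. ]
eggo [447.1  77.   30. ]
eggw [636.5  10.4  90. ]
eggb [612.7 -99.8  90. ]
jar [ 599.9 -442.    60. ]
brushhandleend [ 357.9 -322.5    5. ]
brushtip [ 266.9 -175.2    5. ]
bottlecap [718.9 301.9 130. ]
sdr [308.  184.3  10. ]
cup [460.9 490.   80. ]
```

Call:
drive_tool --deltas '[{"hand": 1,"wz": 1},{"hand": 1,"wz": 1},{"hand": 1,"wz": 1},{"hand": 1,"wz": 1},{"hand": 1,"wz": 1},{"hand": 1,"wz": 1},{"hand": 1,"wz": 1},{"hand": 1,"wz": 1},{"hand": 1,"wz": 1},{"hand": 1,"wz": 1},{"hand": 1,"wz": 1},{"hand": 1,"wz": 1},{"hand": 1,"wz": 1},{"hand": 1,"wz": 1},{"hand": 1,"wz": 1},{"hand": 1,"wz": 0.8}]'

```text
invalid input
```

Call:
drive_tool --deltas '[{"hand": 1,"tx": 0,"ty": 0,"tz": 0,"wx": 0,"wy": 0,"wz": 1},{"hand": 1,"tx": 0,"ty": 0,"tz": 0,"wx": 0,"wy": 0,"wz": 1},{"hand": 1,"tx": 0,"ty": 0,"tz": 0,"wx": 0,"wy": 0,"wz": 1},{"hand": 1,"tx": 0,"ty": 0,"tz": 0,"wx": 0,"wy": 0,"wz": 1},{"hand": 1,"tx": 0,"ty": 0,"tz": 0,"wx": 0,"wy": 0,"wz": 1},{"hand": 1,"tx": 0,"ty": 0,"tz": 0,"wx": 0,"wy": 0,"wz": 1},{"hand": 1,"tx": 0,"ty": 0,"tz": 0,"wx": 0,"wy": 0,"wz": 1},{"hand": 1,"tx": 0,"ty": 0,"tz": 0,"wx": 0,"wy": 0,"wz": 1},{"hand": 1,"tx": 0,"ty": 0,"tz": 0,"wx": 0,"wy": 0,"wz": 1},{"hand": 1,"tx": 0,"ty": 0,"tz": 0,"wx": 0,"wy": 0,"wz": 1},{"hand": 1,"tx": 0,"ty": 0,"tz": 0,"wx": 0,"wy": 0,"wz": 1},{"hand": 1,"tx": 0,"ty": 0,"tz": 0,"wx": 0,"wy": 0,"wz": 1},{"hand": 1,"tx": 0,"ty": 0,"tz": 0,"wx": 0,"wy": 0,"wz": 1},{"hand": 1,"tx": 0,"ty": 0,"tz": 0,"wx": 0,"wy": 0,"wz": 1},{"hand": 1,"tx": 0,"ty": 0,"tz": 0,"wx": 0,"wy": 0,"wz": 1},{"hand": 1,"tx": 0,"ty": 0,"tz": 0,"wx": 0,"wy": 0,"wz": 0.8}]'

```text
time: 1.43
tool_pos: [221.5, 475.7, 240.3]
tcp_rot: [3.141, 0.0, -0.248]
contact_force: [0.6, 0.2, -0.0]
grip_width: 0.3
```

Call:
drive_tool --deltas '[{"hand": 1,"tx": 0.8,"ty": 0.5,"tz": 0,"wx": 0,"wy": 0,"wz": 0},{"hand": 1,"tx": 0.8,"ty": 0.5,"tz": 0,"wx": 0,"wy": 0,"wz": 0},{"hand": 1,"tx": 0.8,"ty": 0.5,"tz": 0,"wx": 0,"wy": 0,"wz": 0},{"hand": 1,"tx": 0.8,"ty": 0.5,"tz": 0,"wx": 0,"wy": 0,"wz": 0},{"hand": 1,"tx": 0.8,"ty": 0.5,"tz": 0,"wx": 0,"wy": 0,"wz": 0},{"hand": 1,"tx": 0.8,"ty": 0.5,"tz": 0,"wx": 0,"wy": 0,"wz": 0},{"hand": 1,"tx": 0.8,"ty": 0.5,"tz": 0,"wx": 0,"wy": 0,"wz": 0},{"hand": 1,"tx": 0.8,"ty": 0.5,"tz": 0,"wx": 0,"wy": 0,"wz": 0},{"hand": 1,"tx": 0.8,"ty": 0.5,"tz": 0,"wx": 0,"wy": 0,"wz": 0},{"hand": 1,"tx": 0.8,"ty": 0.5,"tz": 0,"wx": 0,"wy": 0,"wz": 0},{"hand": 1,"tx": 0.22,"ty": 0.8,"tz": 0,"wx": 0,"wy": 0,"wz": 0},{"hand": 1,"tx": 0.22,"ty": 0.8,"tz": 0,"wx": 0,"wy": 0,"wz": 0},{"hand": 1,"tx": 0.22,"ty": 0.8,"tz": 0,"wx": 0,"wy": 0,"wz": 0},{"hand": 1,"tx": 0.22,"ty": 0.8,"tz": 0,"wx": 0,"wy": 0,"wz": 0},{"hand": 1,"tx": 0.22,"ty": 0.8,"tz": 0,"wx": 0,"wy": 0,"wz": 0},{"hand": 1,"tx": 0.22,"ty": 0.8,"tz": 0,"wx": 0,"wy": 0,"wz": 0},{"hand": 1,"tx": 0.22,"ty": 0.8,"tz": 0,"wx": 0,"wy": 0,"wz": 0},{"hand": 1,"tx": 0.22,"ty": 0.8,"tz": 0,"wx": 0,"wy": 0,"wz": 0},{"hand": 1,"tx": 0.22,"ty": 0.8,"tz": 0,"wx": 0,"wy": 0,"wz": 0},{"hand": 1,"tx": 0.22,"ty": 0.8,"tz": 0,"wx": 0,"wy": 0,"wz": 0}]'

```text
time: 3.1
tool_pos: [491.6, -128.7, 240.4]
tcp_rot: [-3.141, 0.001, -0.244]
contact_force: [0.6, 0.0, 0.7]
grip_width: 0.5
```

Call:
drive_tool --deltas '[{"hand": 1,"tx": 0.22,"ty": 0.8,"tz": 0,"wx": 0,"wy": 0,"wz": 0},{"hand": 1,"tx": 0.22,"ty": 0.8,"tz": 0,"wx": 0,"wy": 0,"wz": 0},{"hand": 1,"tx": 0.22,"ty": 0.8,"tz": 0,"wx": 0,"wy": 0,"wz": 0},{"hand": 1,"tx": 0.22,"ty": 0.8,"tz": 0,"wx": 0,"wy": 0,"wz": 0},{"hand": 1,"tx": 0,"ty": 0,"tz": 0,"wx": 0,"wy": 0,"wz": 0},{"hand": 1,"tx": 0,"ty": 0,"tz": 0,"wx": 0,"wy": 0,"wz": 0}]'

```text
time: 3.6
tool_pos: [494.7, -261.2, 239.8]
tcp_rot: [-3.141, 0.001, -0.247]
contact_force: [-0.1, -0.3, -0.0]
grip_width: 0.4
```

Call:
drive_tool --deltas '[{"hand": 1,"tx": 0,"ty": 0,"tz": 0.8,"wx": 0,"wy": 0,"wz": 0},{"hand": 1,"tx": 0,"ty": 0,"tz": 0.8,"wx": 0,"wy": 0,"wz": 0},{"hand": 1,"tx": 0,"ty": 0,"tz": 0.8,"wx": 0,"wy": 0,"wz": 0},{"hand": 1,"tx": 0,"ty": 0,"tz": 0.8,"wx": 0,"wy": 0,"wz": 0},{"hand": 1,"tx": 0,"ty": 0,"tz": 0.8,"wx": 0,"wy": 0,"wz": 0},{"hand": 1,"tx": 0,"ty": 0,"tz": 0.8,"wx": 0,"wy": 0,"wz": 0},{"hand": 1,"tx": 0,"ty": 0,"tz": 0.2,"wx": 0,"wy": 0,"wz": 0},{"hand": 1,"tx": 0,"ty": 0,"tz": 0,"wx": 0,"wy": 0,"wz": 0},{"hand": 1,"tx": 0,"ty": 0,"tz": 0,"wx": 0,"wy": 0,"wz": 0}]'

```text
time: 4.35
tool_pos: [495.8, -259.5, 41.6]
tcp_rot: [3.142, -0.0, -0.243]
contact_force: [0.0, -0.5, 0.7]
grip_width: 0.5
```

```bash
python3 - <<'E'
from h import *
im=capture("top")[140:260,205:365]
cv2.imwrite("pics/c3.png",cv2.resize(im[:,:,::-1],None,fx=5,fy=5,interpolation=cv2.INTER_CUBIC))
E
```

```text
(no output)
```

View pics/c3.png

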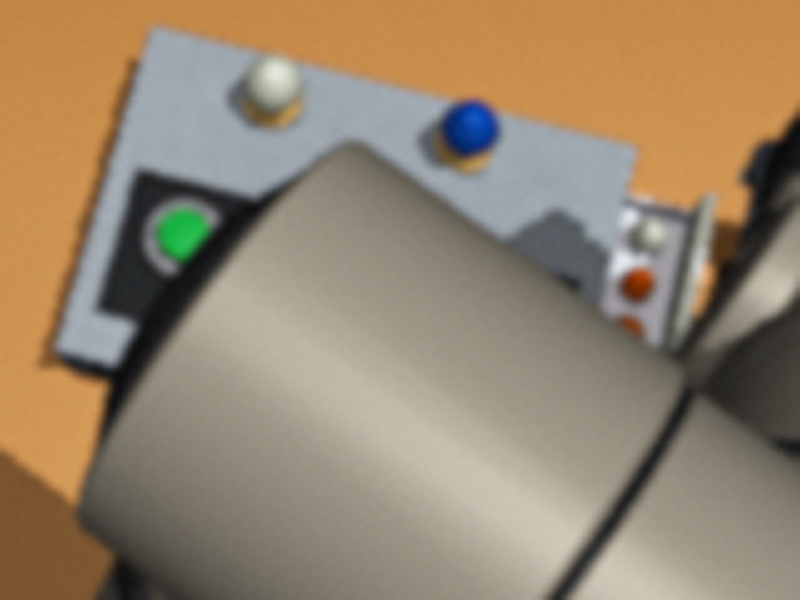

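Call:
drive_tool --deltas '[{"hand": 1,"tx": 0,"ty": -0.4,"tz": 0,"wx": 0,"wy": 0,"wz": 0},{"hand": 1,"tx": 0,"ty": -0.3,"tz": 0,"wx": 0,"wy": 0,"wz": 0},{"hand": 1,"tx": 0,"ty": -0.2,"tz": 0,"wx": 0,"wy": 0,"wz": 0},{"hand": 1,"tx": 0,"ty": -0.2,"tz": 0,"wx": 0,"wy": 0,"wz": 0},{"hand": 1,"tx": 0,"ty": -0.2,"tz": 0,"wx": 0,"wy": 0,"wz": 0},{"hand": 1,"tx": 0,"ty": -0.2,"tz": 0,"wx": 0,"wy": 0,"wz": 0},{"hand": 1,"tx": 0,"ty": -0.2,"tz": 0,"wx": 0,"wy": 0,"wz": 0}]'

```text
time: 4.98
tool_pos: [512.2, -193.4, 41.1]
tcp_rot: [3.141, -0.001, -0.244]
contact_force: [-0.4, -2.6, 2.2]
grip_width: 0.8
```

Call:
drive_tool --deltas '[{"hand": 1,"tx": 0,"ty": -0.1,"tz": 0,"wx": 0,"wy": 0,"wz": 0},{"hand": 1,"tx": 0,"ty": -0.1,"tz": 0,"wx": 0,"wy": 0,"wz": 0}]'

```text
time: 5.15
tool_pos: [513.8, -185.5, 40.7]
tcp_rot: [-3.142, 0.0, -0.243]
contact_force: [-1.1, -2.9, 1.9]
grip_width: 0.6
```

Call:
drive_tool --deltas '[{"hand": 1,"tx": 0,"ty": -0.06,"tz": 0,"wx": 0,"wy": 0,"wz": 0},{"hand": 1,"tx": 0,"ty": -0.06,"tz": 0,"wx": 0,"wy": 0,"wz": 0}]'

```text
time: 5.32
tool_pos: [514.1, -184.2, 40.7]
tcp_rot: [3.137, 0.0, -0.242]
contact_force: [-10.5, -27.1, 0.4]
grip_width: 0.4
```

Call:
drive_tool --deltas '[{"hand": 1,"tx": 0,"ty": -0.06,"tz": 0,"wx": 0,"wy": 0,"wz": 0},{"hand": 1,"tx": 0,"ty": 0,"tz": 0,"wx": 0,"wy": 0,"wz": 0}]'

```text
time: 5.48
tool_pos: [514.1, -184.2, 40.7]
tcp_rot: [3.134, 0.0, -0.242]
contact_force: [-9.5, -26.6, 0.1]
grip_width: 0.3
```

Call:
drive_tool --deltas '[{"hand": 1,"tx": 0,"ty": 0,"tz": 0,"wx": 0,"wy": 0,"wz": 0},{"hand": 1,"tx": 0,"ty": 0.2,"tz": 0,"wx": 0,"wy": 0,"wz": 0},{"hand": 1,"tx": 0,"ty": 0.6,"tz": 0,"wx": 0,"wy": 0,"wz": 0},{"hand": 1,"tx": 0,"ty": 0.2,"tz": -0.4,"wx": 0,"wy": 0,"wz": 0},{"hand": 1,"tx": 0,"ty": 0,"tz": -0.9,"wx": 0,"wy": 0,"wz": 0},{"hand": 1,"tx": 0,"ty": 0,"tz": -0.9,"wx": 0,"wy": 0,"wz": 0},{"hand": 1,"tx": 0,"ty": 0,"tz": -0.9,"wx": 0,"wy": 0,"wz": 0},{"hand": 1,"tx": 0,"ty": 0,"tz": -0.9,"wx": 0,"wy": 0,"wz": 0},{"hand": 1,"tx": 0,"ty": 0,"tz": 0,"wx": 0,"wy": 0,"wz": 0}]'

```text
time: 6.23
tool_pos: [508.3, -219.1, 207.6]
tcp_rot: [3.139, -0.011, -0.244]
contact_force: [1.0, -0.5, 0.3]
grip_width: 0.5
```

```bash
python3 - <<'E'
from h import *
im=capture("scene")[135:260,170:330]
cv2.imwrite("pics/c4.png",cv2.resize(im[:,:,::-1],None,fx=5,fy=5,interpolation=cv2.INTER_CUBIC))
E
```

```text
(no output)
```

View pics/c4.png

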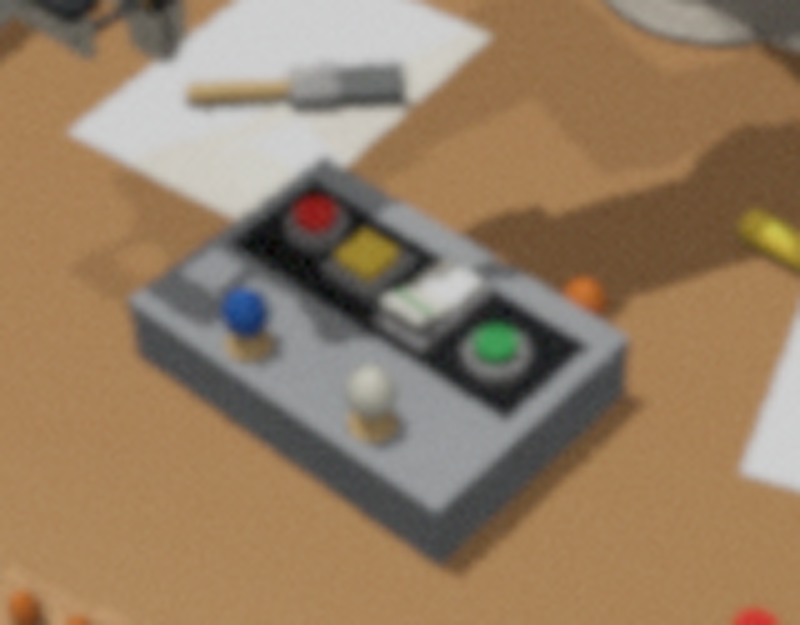

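Call:
drive_tool --deltas '[{"hand": 1,"tx": -0.05,"ty": -0.9,"tz": 0,"wx": 0,"wy": 0,"wz": 0},{"hand": 1,"tx": -0.05,"ty": -0.9,"tz": 0,"wx": 0,"wy": 0,"wz": 0},{"hand": 1,"tx": -0.05,"ty": -0.9,"tz": 0,"wx": 0,"wy": 0,"wz": 0},{"hand": 1,"tx": -0.05,"ty": -0.9,"tz": 0,"wx": 0,"wy": 0,"wz": 0},{"hand": 1,"tx": -0.05,"ty": -0.9,"tz": 0,"wx": 0,"wy": 0,"wz": 0},{"hand": 1,"tx": 0,"ty": -0.9,"tz": 0,"wx": 0,"wy": 0,"wz": 0},{"hand": 1,"tx": 0,"ty": 0,"tz": 0.6,"wx": 0,"wy": 0,"wz": 0},{"hand": 1,"tx": 0,"ty": 0,"tz": 0.6,"wx": 0,"wy": 0,"wz": 0},{"hand": 1,"tx": 0,"ty": 0,"tz": 0.6,"wx": 0,"wy": 0,"wz": 0},{"hand": 1,"tx": 0,"ty": 0,"tz": 0.2,"wx": 0,"wy": 0,"wz": 0},{"hand": 1,"tx": 0,"ty": 0,"tz": 0,"wx": 0,"wy": 0,"wz": 0},{"hand": 1,"tx": 0,"ty": 0,"tz": 0,"wx": 0,"wy": 0,"wz": 0}]'

```text
time: 7.28
tool_pos: [547.9, -5.9, 120.3]
tcp_rot: [-3.141, 0.002, -0.244]
contact_force: [-0.3, 0.1, 0.4]
grip_width: 0.4
```

```bash
python3 - <<'E'
from h import *
im=capture("scene")[135:260,170:330]
cv2.imwrite("pics/c5.png",cv2.resize(im[:,:,::-1],None,fx=5,fy=5,interpolation=cv2.INTER_CUBIC))
E
```

```text
(no output)
```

View pics/c5.png

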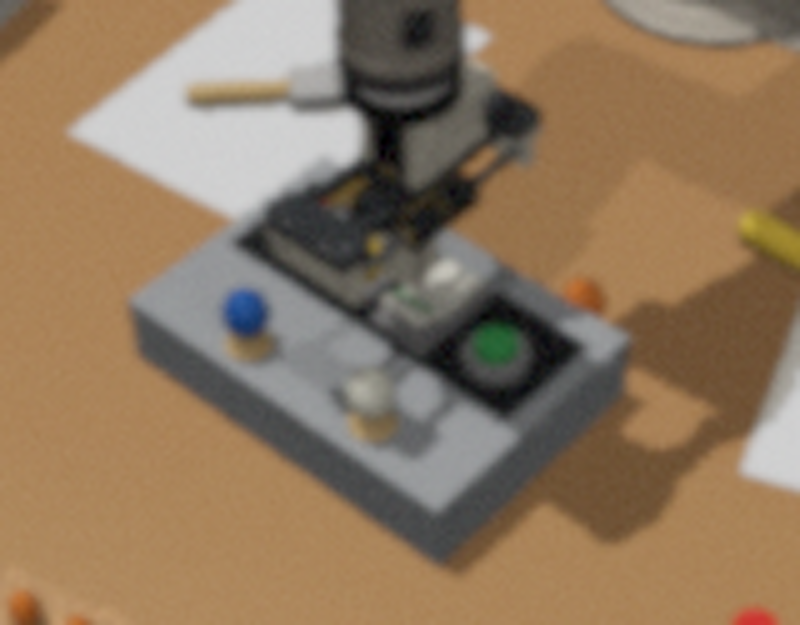

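Call:
drive_tool --deltas '[{"hand": 1,"tx": 0.05,"ty": 0,"tz": 0.2,"wx": 0,"wy": 0,"wz": 0},{"hand": 1,"tx": 0,"ty": 0,"tz": 0.15,"wx": 0,"wy": 0,"wz": 0},{"hand": 1,"tx": 0,"ty": 0,"tz": 0.1,"wx": 0,"wy": 0,"wz": 0},{"hand": 1,"tx": 0,"ty": 0,"tz": 0.1,"wx": 0,"wy": 0,"wz": 0}]'

```text
time: 7.67
tool_pos: [551.1, -6.8, 99.2]
tcp_rot: [-3.141, -0.003, -0.244]
contact_force: [2.9, -0.4, 4.6]
grip_width: 0.6
```

Call:
drive_tool --deltas '[{"hand": 1,"tx": 0,"ty": 0,"tz": 0.07,"wx": 0,"wy": 0,"wz": 0},{"hand": 1,"tx": 0,"ty": 0,"tz": 0.07,"wx": 0,"wy": 0,"wz": 0}]'

```text
time: 7.83
tool_pos: [551.4, -6.7, 93.8]
tcp_rot: [-3.141, -0.003, -0.244]
contact_force: [3.6, -1.9, 4.3]
grip_width: 0.5
```

Call:
drive_tool --deltas '[{"hand": 1,"tx": 0,"ty": 0,"tz": 0.06,"wx": 0,"wy": 0,"wz": 0},{"hand": 1,"tx": 0,"ty": 0,"tz": 0.06,"wx": 0,"wy": 0,"wz": 0},{"hand": 1,"tx": 0,"ty": 0,"tz": 0,"wx": 0,"wy": 0,"wz": 0}]'

```text
time: 8.08
tool_pos: [551.5, -6.7, 91.9]
tcp_rot: [-3.141, -0.005, -0.244]
contact_force: [-3.5, -0.5, 27.9]
grip_width: 0.7
```

Call:
drive_tool --deltas '[{"hand": 1,"tx": 0,"ty": 0,"tz": 0,"wx": 0,"wy": 0,"wz": 0},{"hand": 1,"tx": 0,"ty": 0,"tz": 0,"wx": 0,"wy": 0,"wz": 0},{"hand": 1,"tx": 0,"ty": 0,"tz": -0.5,"wx": 0,"wy": 0,"wz": 0},{"hand": 1,"tx": 0,"ty": 0,"tz": -0.5,"wx": 0,"wy": 0,"wz": 0},{"hand": 1,"tx": -0.25,"ty": 0.7,"tz": 0,"wx": 0,"wy": 0,"wz": 0},{"hand": 1,"tx": -0.3,"ty": 0.77,"tz": 0,"wx": 0,"wy": 0,"wz": 0},{"hand": 1,"tx": 0,"ty": 0,"tz": 0,"wx": 0,"wy": 0,"wz": 0},{"hand": 1,"tx": 0,"ty": 0,"tz": 0,"wx": 0,"wy": 0,"wz": 0}]'

```text
time: 8.75
tool_pos: [513.1, -58.8, 127.8]
tcp_rot: [-3.141, 0.002, -0.246]
contact_force: [0.8, 0.8, -0.9]
grip_width: 0.7
```

```bash
python3 - <<'E'
from h import *
im=capture("scene")[135:260,170:330]
cv2.imwrite("pics/c6.png",cv2.resize(im[:,:,::-1],None,fx=5,fy=5,interpolation=cv2.INTER_CUBIC))
E
```

```text
(no output)
```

View pics/c6.png

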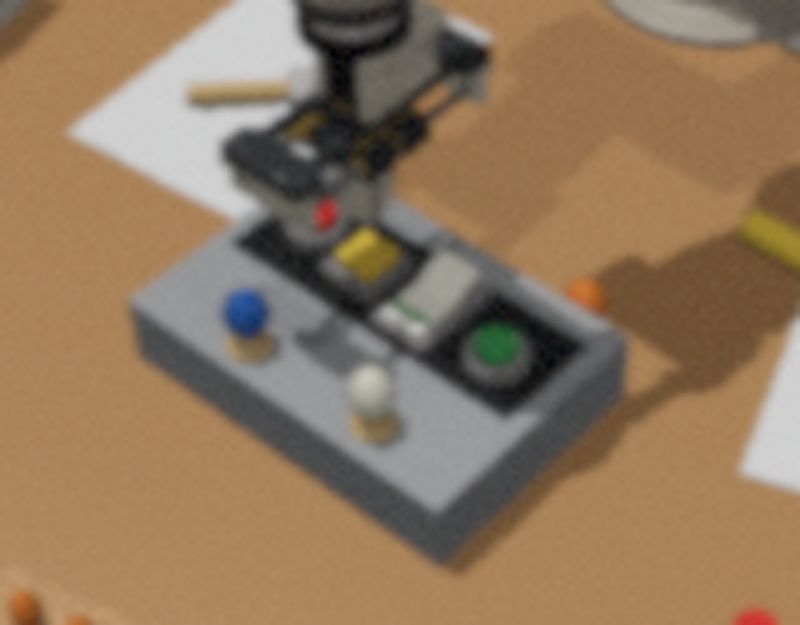

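Call:
drive_tool --deltas '[{"hand": 1,"tx": 0.05,"ty": -0.03,"tz": 0.3,"wx": 0,"wy": 0,"wz": 0},{"hand": 1,"tx": 0,"ty": 0,"tz": 0.25,"wx": 0,"wy": 0,"wz": 0},{"hand": 1,"tx": 0,"ty": 0,"tz": 0.15,"wx": 0,"wy": 0,"wz": 0},{"hand": 1,"tx": 0,"ty": 0,"tz": 0.06,"wx": 0,"wy": 0,"wz": 0},{"hand": 1,"tx": 0,"ty": 0,"tz": 0.06,"wx": 0,"wy": 0,"wz": 0}]'

```text
time: 9.22
tool_pos: [516.2, -56.7, 94.9]
tcp_rot: [-3.141, 0.002, -0.243]
contact_force: [-2.0, 1.9, 3.1]
grip_width: 0.3
```

Call:
drive_tool --deltas '[{"hand": 1,"tx": 0,"ty": 0,"tz": 0.06,"wx": 0,"wy": 0,"wz": 0},{"hand": 1,"tx": 0,"ty": 0,"tz": 0.06,"wx": 0,"wy": 0,"wz": 0}]'

```text
time: 9.38
tool_pos: [516.7, -57.1, 90.8]
tcp_rot: [-3.141, 0.0, -0.244]
contact_force: [-2.4, 1.5, 3.3]
grip_width: 0.6
```

Call:
drive_tool --deltas '[{"hand": 1,"tx": 0,"ty": 0,"tz": 0.06,"wx": 0,"wy": 0,"wz": 0},{"hand": 1,"tx": 0,"ty": 0,"tz": 0.05,"wx": 0,"wy": 0,"wz": 0},{"hand": 1,"tx": 0,"ty": 0,"tz": 0,"wx": 0,"wy": 0,"wz": 0},{"hand": 1,"tx": 0,"ty": 0,"tz": 0,"wx": 0,"wy": 0,"wz": 0},{"hand": 1,"tx": 0,"ty": 0,"tz": 0,"wx": 0,"wy": 0,"wz": 0}]'

```text
time: 9.8
tool_pos: [516.9, -57.2, 89.5]
tcp_rot: [-3.141, -0.002, -0.244]
contact_force: [-10.0, 4.6, 30.8]
grip_width: 0.2
```

Call:
drive_tool --deltas '[{"hand": 1,"tx": 0,"ty": 0,"tz": -0.5,"wx": 0,"wy": 0,"wz": 0},{"hand": 1,"tx": 0,"ty": 0,"tz": -0.8,"wx": 0,"wy": 0,"wz": 0},{"hand": 1,"tx": 0,"ty": 0,"tz": 0,"wx": 0,"wy": 0,"wz": 0},{"hand": 1,"tx": 0.03,"ty": -0.77,"tz": 0,"wx": 0,"wy": 0,"wz": 0},{"hand": 1,"tx": 0.03,"ty": -0.77,"tz": 0,"wx": 0,"wy": 0,"wz": 0},{"hand": 1,"tx": 0.03,"ty": -0.77,"tz": 0,"wx": 0,"wy": 0,"wz": 0},{"hand": 1,"tx": 0.03,"ty": -0.77,"tz": 0,"wx": 0,"wy": 0,"wz": 0},{"hand": 1,"tx": 0,"ty": 0,"tz": 0,"wx": 0,"wy": 0,"wz": 0},{"hand": 1,"tx": 0,"ty": 0,"tz": 0,"wx": 0,"wy": 0,"wz": 0}]'

```text
time: 10.55
tool_pos: [551.6, 62.1, 138.0]
tcp_rot: [3.142, -0.001, -0.241]
contact_force: [-0.8, 0.1, 0.0]
grip_width: 0.5
```

```bash
python3 - <<'E'
from h import *
im=capture("scene")[135:260,170:330]
cv2.imwrite("pics/c7.png",cv2.resize(im[:,:,::-1],None,fx=5,fy=5,interpolation=cv2.INTER_CUBIC))
E
```

```text
(no output)
```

View pics/c7.png

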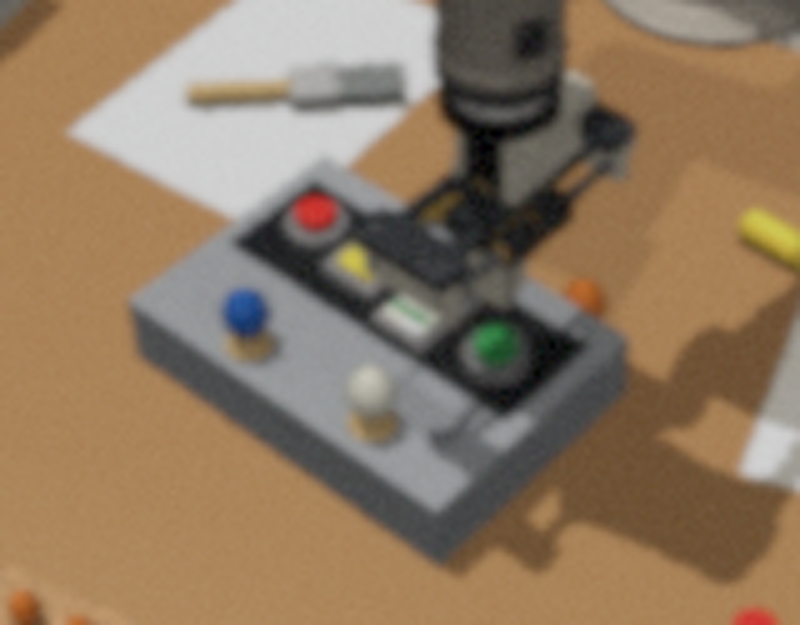

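Call:
drive_tool --deltas '[{"hand": 1,"tx": 0,"ty": 0,"tz": 0.5,"wx": 0,"wy": 0,"wz": 0},{"hand": 1,"tx": 0,"ty": 0,"tz": 0.35,"wx": 0,"wy": 0,"wz": 0},{"hand": 1,"tx": 0,"ty": 0,"tz": 0.15,"wx": 0,"wy": 0,"wz": 0},{"hand": 1,"tx": 0,"ty": 0,"tz": 0.08,"wx": 0,"wy": 0,"wz": 0},{"hand": 1,"tx": 0,"ty": 0,"tz": 0.08,"wx": 0,"wy": 0,"wz": 0},{"hand": 1,"tx": 0,"ty": 0,"tz": 0.05,"wx": 0,"wy": 0,"wz": 0},{"hand": 1,"tx": 0,"ty": 0,"tz": 0,"wx": 0,"wy": 0,"wz": 0}]'

```text
time: 11.18
tool_pos: [551.3, 60.2, 90.5]
tcp_rot: [3.141, -0.001, -0.244]
contact_force: [-2.3, -3.4, 5.0]
grip_width: 0.3
```

Call:
drive_tool --deltas '[{"hand": 1,"tx": 0,"ty": 0,"tz": 0.06,"wx": 0,"wy": 0,"wz": 0},{"hand": 1,"tx": 0,"ty": 0,"tz": 0.03,"wx": 0,"wy": 0,"wz": 0},{"hand": 1,"tx": 0,"ty": 0,"tz": 0,"wx": 0,"wy": 0,"wz": 0}]'

```text
time: 11.43
tool_pos: [551.6, 60.3, 89.9]
tcp_rot: [3.141, -0.003, -0.244]
contact_force: [-8.6, -3.4, 24.6]
grip_width: 0.4
```

Call:
drive_tool --deltas '[{"hand": 1,"tx": 0,"ty": 0,"tz": -0.4,"wx": 0,"wy": 0,"wz": 0},{"hand": 1,"tx": 0,"ty": 0,"tz": -0.8,"wx": 0,"wy": 0,"wz": 0},{"hand": 1,"tx": 0,"ty": 0,"tz": -0.8,"wx": 0,"wy": 0,"wz": 0},{"hand": 1,"tx": 0,"ty": 0,"tz": -0.8,"wx": 0,"wy": 0,"wz": 0},{"hand": 1,"tx": 0,"ty": 0,"tz": -0.8,"wx": 0,"wy": 0,"wz": 0},{"hand": 1,"tx": -0.4,"ty": -0.8,"tz": 0,"wx": 0,"wy": 0,"wz": 0},{"hand": 1,"tx": -0.4,"ty": -0.8,"tz": 0,"wx": 0,"wy": 0,"wz": 0},{"hand": 1,"tx": -0.4,"ty": -0.8,"tz": 0,"wx": 0,"wy": 0,"wz": 0},{"hand": 1,"tx": -0.4,"ty": -0.8,"tz": 0,"wx": 0,"wy": 0,"wz": 0},{"hand": 1,"tx": -0.4,"ty": -0.8,"tz": 0,"wx": 0,"wy": 0,"wz": 0},{"hand": 1,"tx": -0.4,"ty": -0.8,"tz": 0,"wx": 0,"wy": 0,"wz": 0},{"hand": 1,"tx": -0.4,"ty": -0.8,"tz": 0,"wx": 0,"wy": 0,"wz": 0},{"hand": 1,"tx": -0.4,"ty": -0.8,"tz": 0,"wx": 0,"wy": 0,"wz": 0},{"hand": 1,"tx": 0,"ty": 0,"tz": 0,"wx": 0,"wy": 0,"wz": 0},{"hand": 1,"tx": 0,"ty": 0,"tz": 0,"wx": 0,"wy": 0,"wz": 0}]'

```text
time: 12.68
tool_pos: [488.2, 342.0, 230.6]
tcp_rot: [-3.141, -0.001, -0.24]
contact_force: [0.7, 0.3, -0.1]
grip_width: 0.0
```

```bash
python3 - <<'E'
from h import *
im=capture("scene")
cv2.imwrite("pics/c8.png",cv2.resize(im[135:260,170:330,::-1],None,fx=5,fy=5,interpolation=cv2.INTER_CUBIC))
cv2.imwrite("pics/c9.png",cv2.resize(capture("top")[:,:,::-1],(800,600),interpolation=cv2.INTER_CUBIC))
E
```

```text
(no output)
```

View pics/c8.png

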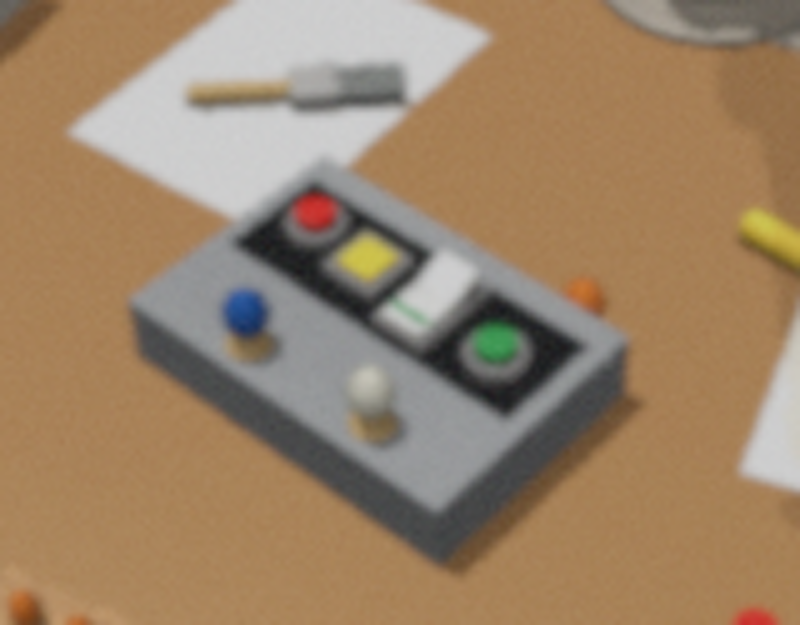

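View pics/c9.png

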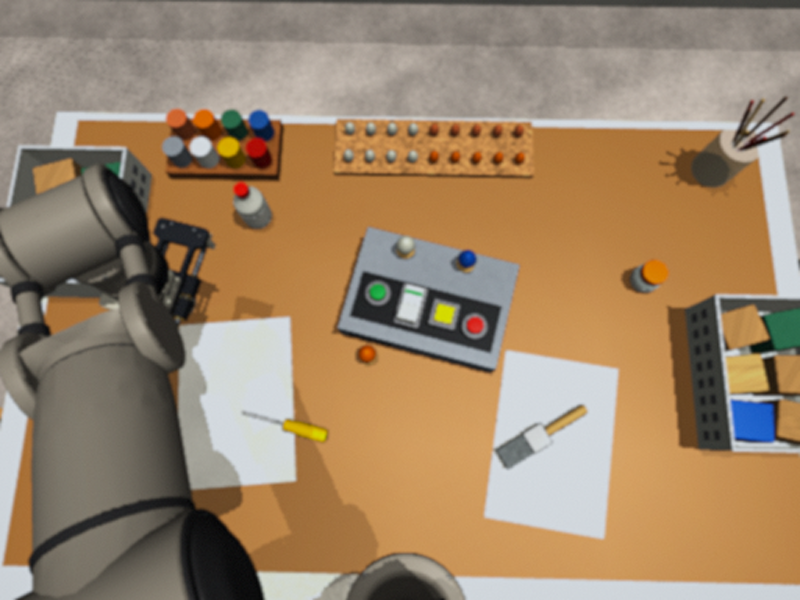

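The pictures show the tray flush, the rocker over, amber down and green up again. The eggs, jar, bottle, brush and screwdriver stand at the same pixels as at the start. The arm hides the cup, but the tool never went near it.

```bash
python3 -c "
from plant import *
print(close_job())"
```

```text
the job is handed in; nothing more can be done
None
```

I started the drying run and handed the job in after about 13 s of the 50 s allowed; `close_job` gives no verdict. With closed fingers, and in the order asked, I did these steps:

| Step | Reading at the end of the step |
|---|---|
| Tray pushed to its end stop | push rose to about 28 N from about 3 N while sliding |
| Rocker pressed over to its stop | fingertips 78 mm above the table, as expected for "on"; 28 N |
| Amber button pressed down | about 6 mm of travel, about 31 N at the stop |
| Green button pressed, then released | about 6 mm of travel, about 25 N at the stop |

**Last pictures:** the tray is flush, the rocker's striped half is level, amber is down, and green and red are up. The loose things in view stand where they did at the start. The final force reading was about zero, with the tool clear of everything.

**Not confirmed:** the arm hid the cup in the last top view, so I could not check it, though the tool never went near it. The two cameras disagreed by about 4 mm on positions, so I aimed at the averages, and every press landed. One early move call was refused for leaving out fields, but nothing moved.

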